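# Find the rocking corner of the jig plate and shim it

### The arm

A 6-joint arm with a two-finger parallel gripper is mounted at the origin on a cart in front of the work surface, level with it; the furniture and walls round the work are solid. World frame = base frame: x ahead of the robot, y to its left, z up, the work surface at z = 0. Lengths are in m, angles in rad, forces in N, time in s.
With the tool pointing down it reaches from about 0.3 to 0.85 m from the base axis. Payload 5.4 kg.
Tool frame: the origin (TCP) lies midway between the tips of the shut fingers; the grasp point (between the pads) lies 19 mm behind it; z points along the fingers, y is the line along which they close (so a half turn about z gives the same grasp; the last joint's range is limited). The gripper opens to 85 mm and grips with 20 to 120 N. Pads are 22 mm wide; open, the fingers measure 114 mm over their backs; the gripper's body (76 mm by 85 mm) begins 54 mm behind the grasp point. The pads swing forward as they close: fully open they stand 13 mm farther back than shut.
Start: joints at [0.977, 0.158, 1.597, -0, 1.386, -0.21], TCP at [0.215, 0.533, 0.231] pointing down, gripper open.
Joint ranges: [-2.91, 2.91], [-0.94, 2.29], [0.18, 2.7], [-1.29, 4.43], [0.17, 2.64], [-3, 3]. Speed limits (rad/s): [2.57, 2.57, 3.14, 3.14, 3.14, 3.14].

### API

Orientations are given as a 3x3 rotation matrix whose columns are the frame's x, y, z axes.
In Python, from bench import arm gives the robot as it stands.
- The arm moves only by the tool carry_out, never from a script. Its argument "steps" is a list that holds one entry, the list of rows, each a list of 6 numbers: the shift along the tool's x, y, z in units of 120 mm (1.0 is 120 mm), then the turn, a rotation vector about the tool's x, y, z in units of pi rad (1.0 is pi rad). In form: [[[dx, dy, dz, rx, ry, rz], ...]]. A call has 1 to 12 rows; each row shifts and turns the commanded pose from where the row before left it, along the tool's axes as they then stand; what a row does not reach is not made up. A row lasts 1/12 s, in which the tool goes at most 41.7 mm and 7.16 degrees, less where a joint would pass 70% of its speed; a pose out of reach is approached as far as the arm can. A call with a number of a shift or a turn outside -1 to 1 is refused whole. A call with a gripper value outside its range is refused whole. "hand" is the gripper's target within -1 to 1 (fully open at 1, half-way at 0, shut at -1), set as the call begins (left out, the last holds). The fingers move at their own pace and stop on an object; the grip force is fixed at half the most. Time passes only in rows, so rows that do not move let the fingers close. It gives the time, the measured TCP pose, the force, the opening and the grip force at its end, in the units of the state.
- arm.read_state(): the state, without advancing time (a new reading comes with each control period).
- arm.read_camera(name): name is "side" or "top"; returns the picture (480x640x3 uint8, red, green, blue); there is no depth.
- arm.get_calibration(name): a dict with "mtx" (3x3 intrinsics, pixels), "eye" and "orientation" of the camera in the world. Camera axes: x right, y up, looking along -z (the intrinsics and any distortion apply to the point x, -y, -z); pixel columns grow to the right and rows downward; lengths in m; the calibration is good to about 2 mm. A picture is of the moment at which its call begins. get_calibration takes no time and is no camera call.
- arm.hand_in(): hands the job in; it is judged then, once.
Trained networks look in the newest picture that a camera, given by its name, has taken for a name from the list of things; names that differ only in an ending like _2 or _b are one class to them, and where a whole thing is asked for, a point or a joint stands for the part that bears it (a point fixed in the world has none). Each returns a list of dicts, best first, with "conf" (0 to 1); they miss things now and then, are a little off and sometimes report something else, mostly with a low value. They report only what shows in the picture. A call takes as long as a camera call.
- arm.search_frame(camera, label): "bbox" ([left, top, width, height] in pixels, round what is visible of it).
- arm.trace(camera, label): "mask" (480x640 bool, what is visible of it) and "bbox" ([left, top, width, height] in pixels, round what is visible of it).
- arm.spot_point(camera, label): "location" ([column, row] in pixels: a listed point, or the origin of a listed thing).
The state is a dict: "time": time; "joint_pos": joint angles; "joint_velocities": joint speeds; "joint_torque": joint torques, N m; "tool_pos": TCP position; "orientation": TCP orientation; "wrist_force": force on the tool from outside, world axes, zero at the start; "wrist_torque": the same for the moment, N m; "opening": finger opening in m; "gripper_force": force on a finger pad.
Only numpy, scipy, OpenCV 4.12 (cv2) and the standard library are available. Lean on these libraries where they do the work, as an engineer would, in place of code of your own. Each camera call takes 0.05 s, during which the arm holds its last target. There are 200 camera calls.

### The job

The metal jig plate on the plywood board does not sit firmly: press down on its corner buttons one after another with the fingertips until you find the corner that rocks. Then press the shim standing beside that corner down flat, leaving the other three shims standing, and press the same corner once more, firmly, to make sure that it is solid. Do it all by pressing: do not lift or carry the plate, and leave the things around it where they are.

Things in the scene. Friction and masses are not known exactly. Their poses are not given: they have to be found in the camera images.
- base: Plywood base board of the jig, 156 x 290 x 18 mm, fixed on the bench; origin at the centre of its underside. Its y axis (long side) points roughly left, its x axis roughly away from the robot (turned by up to 0.25 rad). Six 8 mm steel dowels, tops 50 mm above the bench, stand 1.5 mm off the plate's edges and keep it in place.
- plate: Aluminium jig plate, 140 (x) x 150 (y) x 10 mm, about 0.7 kg, loose on four feet on the board; origin at the centre of its underside, 42 mm above the bench, axes as the board's. In its middle a wooden carrying knob 32 mm wide, top 87 mm above the bench. When its rocking corner is pressed it tilts 0.05 rad about the line through the two neighbouring corners; the opposite corner lifts.
- corner_near_left (a point): Top of the round button (20 mm wide, 3 mm high) on the plate's near left corner, above its foot, 55 mm above the bench, at (-52, +58, 13) mm in the plate's frame: press here. A solid corner does not yield. The rocking one sinks 4 mm to a stop (yields from 2 N, fully down at 4 N) and springs back when let go; with its shim flat it sinks 1 mm at most.
- corner_near_right (a point): Top of the round button (20 mm wide, 3 mm high) on the plate's near right corner, above its foot, 55 mm above the bench, at (-52, -58, 13) mm in the plate's frame: press here. A solid corner does not yield. The rocking one sinks 4 mm to a stop (yields from 2 N, fully down at 4 N) and springs back when let go; with its shim flat it sinks 1 mm at most.
- corner_far_left (a point): Top of the round button (20 mm wide, 3 mm high) on the plate's far left corner, above its foot, 55 mm above the bench, at (+52, +58, 13) mm in the plate's frame: press here. A solid corner does not yield. The rocking one sinks 4 mm to a stop (yields from 2 N, fully down at 4 N) and springs back when let go; with its shim flat it sinks 1 mm at most.
- corner_far_right (a point): Top of the round button (20 mm wide, 3 mm high) on the plate's far right corner, above its foot, 55 mm above the bench, at (+52, -58, 13) mm in the plate's frame: press here. A solid corner does not yield. The rocking one sinks 4 mm to a stop (yields from 2 N, fully down at 4 N) and springs back when let go; with its shim flat it sinks 1 mm at most.
- shim_near_left (a joint): Flip shim of the near left corner: cranked steel leaf 36 mm wide, hinged along the board's x, 34 mm above the bench, 10 mm outside the plate; outer end stands up, forked inner end dips under the plate round the foot. Rad: 0 to 0.06 at the start (sloping up outwards at 31 degrees), 0.55 flat on the board. Takes about 10 N down on its pad; stays where it is left, and flat bears 20 N on its corner.
- shim_near_left_pad (a point): Centre of the top of the round steel press pad (26 mm wide) on the outer end of the near left shim. Standing it is 50 mm above the bench and 125 mm to the left (+y) of the board's middle; flat it is 27 mm above the bench and 127 mm from the middle. The leaf ends 14 mm beyond the pad's centre.
- shim_near_right (a joint): Flip shim of the near right corner: cranked steel leaf 36 mm wide, hinged along the board's x, 34 mm above the bench, 10 mm outside the plate; outer end stands up, forked inner end dips under the plate round the foot. Rad: 0 to 0.06 at the start (sloping up outwards at 31 degrees), 0.55 flat on the board. Takes about 10 N down on its pad; stays where it is left, and flat bears 20 N on its corner.
- shim_near_right_pad (a point): Centre of the top of the round steel press pad (26 mm wide) on the outer end of the near right shim. Standing it is 50 mm above the bench and 125 mm to the right (-y) of the board's middle; flat it is 27 mm above the bench and 127 mm from the middle. The leaf ends 14 mm beyond the pad's centre.
- shim_far_left (a joint): Flip shim of the far left corner: cranked steel leaf 36 mm wide, hinged along the board's x, 34 mm above the bench, 10 mm outside the plate; outer end stands up, forked inner end dips under the plate round the foot. Rad: 0 to 0.06 at the start (sloping up outwards at 31 degrees), 0.55 flat on the board. Takes about 10 N down on its pad; stays where it is left, and flat bears 20 N on its corner.
- shim_far_left_pad (a point): Centre of the top of the round steel press pad (26 mm wide) on the outer end of the far left shim. Standing it is 50 mm above the bench and 125 mm to the left (+y) of the board's middle; flat it is 27 mm above the bench and 127 mm from the middle. The leaf ends 14 mm beyond the pad's centre.
- shim_far_right (a joint): Flip shim of the far right corner: cranked steel leaf 36 mm wide, hinged along the board's x, 34 mm above the bench, 10 mm outside the plate; outer end stands up, forked inner end dips under the plate round the foot. Rad: 0 to 0.06 at the start (sloping up outwards at 31 degrees), 0.55 flat on the board. Takes about 10 N down on its pad; stays where it is left, and flat bears 20 N on its corner.
- shim_far_right_pad (a point): Centre of the top of the round steel press pad (26 mm wide) on the outer end of the far right shim. Standing it is 50 mm above the bench and 125 mm to the right (-y) of the board's middle; flat it is 27 mm above the bench and 127 mm from the middle. The leaf ends 14 mm beyond the pad's centre.
- foot_a: One of the four alike steel feet under the plate's corners (collar 21 mm wide, pin 16 mm wide, 24 mm tall), on the base board; origin at its underside. The four feet are dealt out to the corners afresh at each start; one and the same letter is not always at the same corner, and looks do not tell which foot is sprung.
- foot_b: One of the four alike steel feet under the plate's corners (collar 21 mm wide, pin 16 mm wide, 24 mm tall), on the base board; origin at its underside. The four feet are dealt out to the corners afresh at each start; one and the same letter is not always at the same corner, and looks do not tell which foot is sprung.
- foot_c: One of the four alike steel feet under the plate's corners (collar 21 mm wide, pin 16 mm wide, 24 mm tall), on the base board; origin at its underside. The four feet are dealt out to the corners afresh at each start; one and the same letter is not always at the same corner, and looks do not tell which foot is sprung.
- foot_d: One of the four alike steel feet under the plate's corners (collar 21 mm wide, pin 16 mm wide, 24 mm tall), on the base board; origin at its underside. The four feet are dealt out to the corners afresh at each start; one and the same letter is not always at the same corner, and looks do not tell which foot is sprung.
- cup_0: Turned wooden cup, reddish, 52 x 46 mm high, loose on the bench by the jig, a bystander; origin at the centre of its underside.
- cup_1: Turned wooden cup, pale, 53 x 60 mm high, loose on the bench by the jig, a bystander; origin at the centre of its underside.
- cup_2: Turned wooden cup, 52 x 50 mm high, loose on the bench by the jig, a bystander; origin at the centre of its underside.
- packer: Wooden offcut, 103 x 75 x 20 mm, loose on the bench by the jig, a bystander; origin at the centre of its underside.
- masking_roll: Roll of masking tape, 96 x 25 mm high, loose on the bench by the jig, a bystander; origin at the centre of its underside.
- awl: Awl with a wooden handle, 226 mm long, 31 mm thick, loose on the bench by the jig, a bystander; origin at the centre of its underside.

How it is judged:
On the way, in this order (a step that is already met when the one before it is completed fails the run):
1. the corner over the sprung foot is pressed down so far that the plate rocks (tilt over 0.03 rad) (horizontal distance between the grasp point and foot_c below 0.04 m and contact force between the fingers and plate above 1 N and angle between plate's own z axis and vertical above 0.03 rad), for 0.1 s.
2. the shim of that corner is flat (((horizontal distance between shim_near_left_pad and foot_c below 0.1 m and value of joint shim_near_left above 0.46 rad) or (horizontal distance between shim_near_right_pad and foot_c below 0.1 m and value of joint shim_near_right above 0.46 rad) or (horizontal distance between shim_far_left_pad and foot_c below 0.1 m and value of joint shim_far_left above 0.46 rad) or (horizontal distance between shim_far_right_pad and foot_c below 0.1 m and value of joint shim_far_right above 0.46 rad))), for 0.2 s.
3. the same corner is pressed again with more than 5 N, and stays solid (horizontal distance between the grasp point and foot_c below 0.04 m and contact force between the fingers and plate above 5 N and angle between plate's own z axis and vertical below 0.025 rad and ((horizontal distance between shim_near_left_pad and foot_c below 0.1 m and value of joint shim_near_left above 0.46 rad) or (horizontal distance between shim_near_right_pad and foot_c below 0.1 m and value of joint shim_near_right above 0.46 rad) or (horizontal distance between shim_far_left_pad and foot_c below 0.1 m and value of joint shim_far_left above 0.46 rad) or (horizontal distance between shim_far_right_pad and foot_c below 0.1 m and value of joint shim_far_right above 0.46 rad))), for 0.1 s.
At the end, for the whole second after the job is handed in: The shim of the rocking corner lies flat (over 0.46 rad), the other three still stand (under 0.2 rad), and the plate lies at rest, level within 0.02 rad and within 12 mm of where it was (((horizontal distance between shim_near_left_pad and foot_c below 0.1 m and value of joint shim_near_left above 0.46 rad) or (horizontal distance between shim_near_right_pad and foot_c below 0.1 m and value of joint shim_near_right above 0.46 rad) or (horizontal distance between shim_far_left_pad and foot_c below 0.1 m and value of joint shim_far_left above 0.46 rad) or (horizontal distance between shim_far_right_pad and foot_c below 0.1 m and value of joint shim_far_right above 0.46 rad)) and (horizontal distance between shim_near_left_pad and foot_c below 0.1 m or value of joint shim_near_left below 0.2 rad) and (horizontal distance between shim_near_right_pad and foot_c below 0.1 m or value of joint shim_near_right below 0.2 rad) and (horizontal distance between shim_far_left_pad and foot_c below 0.1 m or value of joint shim_far_left below 0.2 rad) and (horizontal distance between shim_far_right_pad and foot_c below 0.1 m or value of joint shim_far_right below 0.2 rad) and angle between plate's own z axis and vertical below 0.02 rad and linear speed of plate below 0.01 m/s and distance of plate from where it was at the start of the episode below 0.012 m); the robot touches nothing.
It fails at once if a shim of a solid corner is pressed down (over 0.2 rad) ((horizontal distance between shim_near_left_pad and foot_c above 0.1 m and value of joint shim_near_left above 0.2 rad) or (horizontal distance between shim_near_right_pad and foot_c above 0.1 m and value of joint shim_near_right above 0.2 rad) or (horizontal distance between shim_far_left_pad and foot_c above 0.1 m and value of joint shim_far_left above 0.2 rad) or (horizontal distance between shim_far_right_pad and foot_c above 0.1 m and value of joint shim_far_right above 0.2 rad)).
It fails at once if the plate is lifted (over 8 mm) (height (world z) of plate above 0.05 m).
It fails at once if a bystander is moved more than 25 mm (distance of any of cup_0, cup_1, cup_2, packer, masking_roll, awl from where it was at the start of the episode above 0.025 m).
It also fails if it takes over 51 s, if anything falls off the work surface, if the arm or the gripper's body presses on something with over 40 N, if the wrist force passes 120 N, or if a joint passes its speed limit or range.

## Working session

There is one attempt and no reset: what is moved stays moved. The work goes in short steps, Python scripts to look and compute and a tool call to move; the robot and the scene stay as the last step left them, time stands still between calls to the robot, and variables do not carry over. Pictures are saved under pics/ and viewed, at most 10 in all, crops included, and the job is handed in when it is done.

Besides the shell and the picture viewer there is one more tool, called after "Call:" as a command line: name --argument value ..., lists and objects as JSON in quotes. carry_out: Moves the arm, as the interface text tells. Shifts and turns lie within -1 to 1; 1 stands for 120 mm of shift or pi rad of turn. Its arguments: {"type":"object","properties":{"steps":{"type":"array"},"hand":{"type":"number"}},"required":["steps"]}

```bash
mkdir -p pics
cat > h.py <<'E'
import numpy as np, cv2
from bench import arm
def ray(cam,px):
    c=arm.get_calibration(cam);K=np.array(c["mtx"]);R=np.array(c["orientation"]);e=np.array(c["eye"])
    d=np.linalg.inv(K)@[px[0],px[1],1]; return e,R@[d[0],-d[1],-d[2]]
def atz(cam,px,z):
    e,d=ray(cam,px); return e+d*(z-e[2])/d[2]
E
python3 - <<'E'
from h import *
for n in("top","side"):
    cv2.imwrite(f"pics/{n}0.png",arm.read_camera(n)[:,:,::-1]); print(n,arm.get_calibration(n))
z=dict(plate=.042,base=0)
for l in("corner_near_left","corner_near_right","corner_far_left","corner_far_right"):z[l]=.055
for l in list(z)[2:]:z[l.replace("corner","shim")+"_pad"]=.05
for c in("top","side"):
  for l in z:
    for r in arm.spot_point(c,l)[:2]: print(c,l,r["location"],round(r["conf"],2),atz(c,r["location"],z[l]).round(4))
s=arm.read_state();print(s["time"],s["orientation"],s["wrist_force"])
E
```

```text
top {'mtx': array([[557.19676149,   0.        , 325.56734594],
       [  0.        , 557.19676149, 252.60388963],
       [  0.        ,   0.        ,   1.        ]]), 'eye': array([0.40876439, 0.03002332, 1.19853947]), 'orientation': array([[-0.02101519,  0.99602493, -0.08656042],
       [-0.9997464 , -0.02163645, -0.00624517],
       [-0.0080932 ,  0.08640723,  0.99622703]])}
side {'mtx': array([[484.31613691,   0.        , 322.7911127 ],
       [  0.        , 484.31613691, 236.09058553],
       [  0.        ,   0.        ,   1.        ]]), 'eye': array([ 0.53392866, -0.6650767 ,  0.5511199 ]), 'orientation': array([[ 0.99992939, -0.00315977,  0.01145592],
       [ 0.01116955,  0.57903973, -0.81522281],
       [-0.00405752,  0.8152932 ,  0.57903414]])}
top plate [327.6, 244.9] 0.82 [0.5253 0.0327 0.042 ]
top base [266.7, 215.4] 0.25 [0.5968 0.1638 0.    ]
top corner_near_left [295.6, 268.5] 0.67 [0.4767 0.0995 0.055 ]
top corner_near_right [355.3, 271.8] 0.7 [ 0.4672 -0.023   0.055 ]
top corner_far_left [302.0, 216.0] 0.95 [0.5853 0.0844 0.055 ]
top corner_far_left [355.8, 223.2] 0.
[... 885 characters left out ...]
0.0] 0.4 [0.516  0.0216 0.055 ]
side corner_far_right [321.4, 242.7] 0.73 [0.5219 0.0136 0.055 ]
side corner_far_right [351.2, 254.5] 0.64 [ 0.5724 -0.0197  0.055 ]
side shim_near_left_pad [305.3, 202.3] 0.83 [0.4881 0.1559 0.05  ]
side shim_near_left_pad [279.5, 281.6] 0.64 [ 0.457 -0.084  0.05 ]
side shim_near_right_pad [280.3, 281.3] 0.71 [ 0.4582 -0.0833  0.05  ]
side shim_far_left_pad [351.6, 203.3] 0.7 [0.5796 0.1526 0.05  ]
side shim_far_right_pad [347.1, 288.0] 0.68 [ 0.5633 -0.0985  0.05  ]
1.1 [[-9.27257084e-01  3.74425290e-01 -4.18809437e-05]
 [ 3.74425290e-01  9.27257085e-01  9.03782886e-06]
 [ 4.22183935e-05 -7.30089368e-06 -9.99999999e-01]] [-0.19470464  0.55214502 -0.26987591]
```

View pics/top0.png

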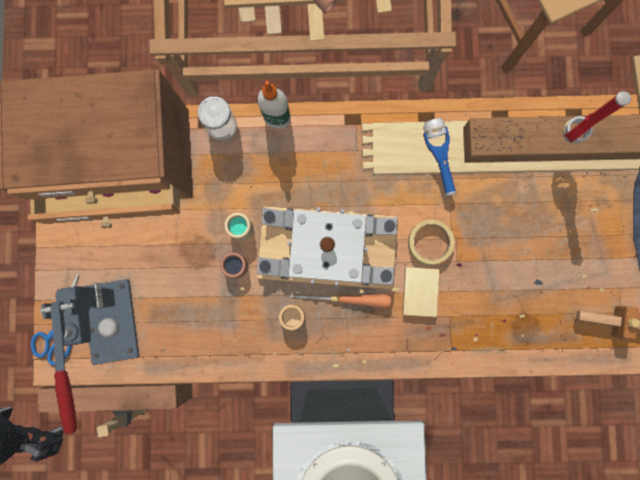

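View pics/side0.png

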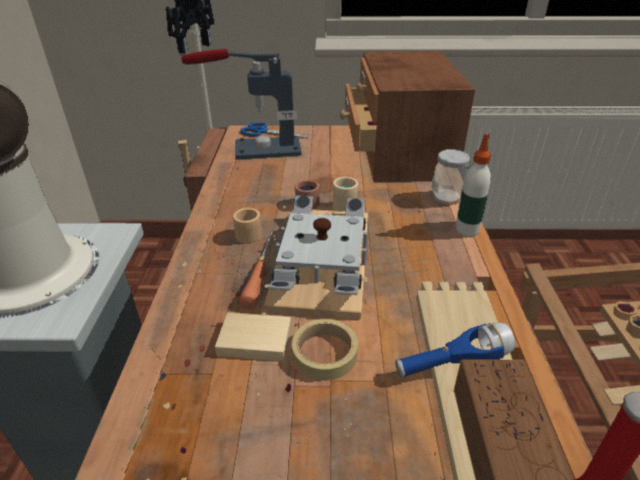

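```bash
cat > fit.py <<'E'
from h import *
from scipy.optimize import least_squares
obs=[("top","nl",295.6,268.5,),("top","nr",355.3,271.8),("top","fl",302,216),("top","fr",356.9,220.5),
("side","nl",298.3,218.5),("side","nr",289.3,255.7),("side","fl",353,218.4),("side","fr",351.2,254.5),
("top","pnl",266.5,265.4),("top","pnr",386.7,273.3),("top","pfl",270.4,217.6),("top","pfr",390.9,224.6),
("side","pnl",305.3,202.3),("side","pnr",280.3,281.3),("side","pfl",351.6,203.3),("side","pfr",347.1,288)]
def loc(k):
    sx=.052*(1 if k[-2]=="f" else -1); s=1 if k[-1]=="l" else -1
    return (sx,s*.125,.05) if k[0]=="p" else (sx,s*.058,.055)
def W(p,k):
    x,y,z=loc(k);c,s=np.cos(p[2]),np.sin(p[2]);return np.array([p[0]+c*x-s*y,p[1]+s*x+c*y,z])
def res(p): return np.concatenate([(atz(o[0],o[2:],loc(o[1])[2])-W(p,o[1]))[:2]*1000 for o in obs])
if __name__=="__main__":
    r=least_squares(res,[.52,.032,-.1],loss="soft_l1",f_scale=3);print(r.x);print(r.fun.reshape(-1,2).round(1))
    for k in("nl","nr","fl","fr","pnl","pnr","pfl","pfr"):print(k,W(r.x,k).round(4))
E
python3 fit.py
```

```text
[ 0.52425476  0.03170348 -0.08577155]
[[-0.7  5.5]
 [-0.2 -1.4]
 [ 4.3 -0.6]
 [ 2.3  1.5]
 [ 0.4 -4.1]
 [ 1.2 -2. ]
 [-1.2  5.6]
 [ 1.3 10.8]
 [ 1.5 -0.9]
 [ 1.3  0.6]
 [-2.6 -1.3]
 [-1.4 -2.3]
 [ 4.9 -4.8]
 [-3.5  5.1]
 [-7.1  0.8]
 [-2.1 -1.2]]
nl [0.4774 0.0939 0.055 ]
nr [ 0.4675 -0.0216  0.055 ]
fl [0.581 0.085 0.055]
fr [ 0.5711 -0.0305  0.055 ]
pnl [0.4832 0.1607 0.05  ]
pnr [ 0.4617 -0.0884  0.05  ]
pfl [0.5868 0.1518 0.05  ]
pfr [ 0.5654 -0.0973  0.05  ]
```

```bash
cat >> h.py <<'E'
def tri(a,b):
    e1,d1=ray("top",a);e2,d2=ray("side",b);t=np.linalg.lstsq(np.c_[d1,-d2],e2-e1,rcond=None)[0]
    p,q=e1+t[0]*d1,e2+t[1]*d2;return ((p+q)/2).round(3),np.linalg.norm(p-q).round(3)
def go(t):
    s=arm.read_state();R=np.array(s["orientation"]);d=R.T@(np.array(t)-s["tool_pos"])
    print("t",s["time"],"pos",np.round(s["tool_pos"],4),"F",np.round(s["wrist_force"],1),"units",(d/.12).round(3))
E
python3 - <<'E'
from h import *
print("handle end",tri((70,432),(185,57)),"handle top",tri((62,375),(228,53)),"press head",tri((62,335),(275,58)),"press base",atz("top",(110,310),.02))
print("gripper",tri((40,440),(190,30)))
go((.30,.40,.231));go((.4774,.0939,.09))
E
```

```text
handle end (array([0.202, 0.471, 0.245]), np.float64(0.006)) handle top (array([0.298, 0.484, 0.25 ]), np.float64(0.008)) press head (array([0.384, 0.495, 0.235]), np.float64(0.048)) press base [0.39946251 0.49491767 0.02      ]
gripper (array([0.209, 0.495, 0.298]), np.float64(0.02))
t 1.1 pos [0.2153 0.5332 0.2313] F [-0.2  0.6 -0.3] units [-1.07  -0.765  0.002]
t 1.1 pos [0.2153 0.5332 0.2313] F [-0.2  0.6 -0.3] units [-3.396 -2.576  1.177]
```

Call:
carry_out --steps '[[[0, 0, -0.2, 0, 0, 0], [0, 0, -0.25, 0, 0, 0], [0, 0, -0.25, 0, 0, 0], [0, 0, -0.25, 0, 0, 0], [0, 0, -0.2, 0, 0, 0], [0, 0, -0.1, 0, 0, 0]]]' --hand -1

```text
time: 1.6
tool_pos: [0.2159, 0.5334, 0.3848]
orientation: [[-0.927, 0.375, 0.003], [0.375, 0.927, 0.003], [-0.001, 0.004, -1.0]]
wrist_force: [0.2, -0.4, -2.8]
opening: 0.012
gripper_force: 0.0
```

Call:
carry_out --steps '[[[-0.2, -0.2, 0, 0, 0, -0.0305], [-0.2, -0.2, 0, 0, 0, -0.0305], [-0.2, -0.2, 0, 0, 0, -0.0305], [-0.2, -0.2, 0, 0, 0, -0.0305], [-0.2, -0.3, 0, 0, 0, 0], [-0.2, -0.3, 0, 0, 0, 0], [-0.2, -0.3, 0, 0, 0, 0], [-0.2, -0.3, 0, 0, 0, 0], [-0.2, -0.3, 0, 0, 0, 0], [-0.1, -0.2, 0, 0, 0, 0], [0, 0, 0, 0, 0, 0]]]'

```text
time: 2.52
tool_pos: [0.4144, 0.2159, 0.3795]
orientation: [[-1.0, 0.007, -0.002], [0.007, 1.0, -0.003], [0.002, -0.003, -1.0]]
wrist_force: [0.3, -0.8, -2.3]
opening: -0.0
gripper_force: 0.0
```

```bash
python3 -c "
from h import *
go((.4774,.0939,.07));print(arm.read_state()['orientation'].round(3),arm.read_state()['opening'])"
```

```text
t 2.5167 pos [0.4144 0.2159 0.3795] F [ 0.3 -0.8 -2.3] units [-0.538 -1.005  2.581]
[[-1.     0.007 -0.002]
 [ 0.007  1.    -0.003]
 [ 0.002 -0.003 -1.   ]] -1.3466039072265952e-05
```

Call:
carry_out --steps '[[[-0.1, -0.2, 0.2, 0, 0, 0], [-0.1, -0.2, 0.25, 0, 0, 0], [-0.1, -0.2, 0.25, 0, 0, 0], [-0.1, -0.2, 0.25, 0, 0, 0], [-0.1, -0.2, 0.25, 0, 0, 0], [-0.04, 0, 0.25, 0, 0, 0], [0, 0, 0.25, 0, 0, 0], [0, 0, 0.25, 0, 0, 0], [0, 0, 0.25, 0, 0, 0], [0, 0, 0.2, 0, 0, 0], [0, 0, 0, 0, 0, 0], [0, 0, 0, 0, 0, 0]]]'

```text
time: 3.52
tool_pos: [0.4756, 0.1005, 0.0918]
orientation: [[-1.0, 0.0, -0.005], [0.0, 1.0, 0.0], [0.005, 0.0, -1.0]]
wrist_force: [-0.0, -1.6, -1.1]
opening: -0.0001
gripper_force: 0.0
```

```bash
python3 -c "
from h import *
go((.4774,.0939,.06))"
```

```text
t 3.5167 pos [0.4756 0.1005 0.0918] F [-0.  -1.6 -1.1] units [-0.016 -0.055  0.265]
```

Call:
carry_out --steps '[[[-0.016, -0.055, 0, 0, 0, 0], [0, 0, 0.1, 0, 0, 0], [0, 0, 0.1, 0, 0, 0], [0, 0, 0.065, 0, 0, 0], [0, 0, 0, 0, 0, 0], [0, 0, 0, 0, 0, 0]]]'

```text
time: 4.02
tool_pos: [0.4801, 0.0935, 0.0624]
orientation: [[-1.0, 0.0, 0.001], [0.0, 1.0, -0.0], [-0.001, -0.0, -1.0]]
wrist_force: [-0.2, -1.1, -2.0]
opening: 0.0
gripper_force: 0.0
```

Call:
carry_out --steps '[[[0, 0, 0.02, 0, 0, 0], [0, 0, 0.01, 0, 0, 0], [0, 0, 0.01, 0, 0, 0], [0, 0, 0, 0, 0, 0], [0, 0, 0, 0, 0, 0]]]'

```text
time: 4.43
tool_pos: [0.4795, 0.0937, 0.0568]
orientation: [[-1.0, 0.0, 0.0], [0.0, 1.0, -0.0], [-0.0, -0.0, -1.0]]
wrist_force: [-0.4, -1.0, -1.9]
opening: 0.0
gripper_force: 0.0
```

Call:
carry_out --steps '[[[0, 0, 0.01, 0, 0, 0], [0, 0, 0.01, 0, 0, 0], [0, 0, 0, 0, 0, 0], [0, 0, 0, 0, 0, 0]]]'

```text
time: 4.77
tool_pos: [0.4797, 0.0937, 0.055]
orientation: [[-1.0, 0.0, 0.0], [0.0, 1.0, -0.0], [-0.0, -0.0, -1.0]]
wrist_force: [-3.8, -1.0, 5.8]
opening: -0.0001
gripper_force: 4.1
```

Call:
carry_out --steps '[[[0, 0, -0.08, 0, 0, 0], [0, 0, -0.09, 0, 0, 0], [0.05, -0.16, 0, 0, 0, 0], [0.05, -0.2, 0, 0, 0, 0], [0, -0.2, 0, 0, 0, 0], [0, -0.2, 0, 0, 0, 0], [0, -0.2, 0, 0, 0, 0], [0, 0, 0.06, 0, 0, 0], [0, 0, 0.05, 0, 0, 0], [0, 0, 0, 0, 0, 0], [0, 0, 0, 0, 0, 0]]]'

```text
time: 5.68
tool_pos: [0.4669, -0.0207, 0.0612]
orientation: [[-1.0, -0.0, -0.001], [-0.0, 1.0, 0.001], [0.001, 0.001, -1.0]]
wrist_force: [-0.0, -2.3, -1.0]
opening: 0.0002
gripper_force: 0.0
```

```bash
python3 -c "
from h import *
go((.4675,-.0216,.057))"
```

```text
t 5.6833 pos [ 0.4669 -0.0207  0.0612] F [-0.  -2.3 -1. ] units [-0.005 -0.007  0.035]
```

Call:
carry_out --steps '[[[-0.005, -0.007, 0.03, 0, 0, 0], [0, 0, 0.01, 0, 0, 0], [0, 0, 0, 0, 0, 0], [0, 0, 0, 0, 0, 0]]]'

```text
time: 6.02
tool_pos: [0.468, -0.022, 0.0567]
orientation: [[-1.0, -0.0, -0.0], [-0.0, 1.0, 0.0], [0.0, 0.0, -1.0]]
wrist_force: [0.1, -0.5, -2.5]
opening: -0.0001
gripper_force: 0.0
```

Call:
carry_out --steps '[[[0, 0, 0.01, 0, 0, 0], [0, 0, 0.01, 0, 0, 0], [0, 0, 0, 0, 0, 0], [0, 0, 0, 0, 0, 0]]]'

```text
time: 6.35
tool_pos: [0.4682, -0.0223, 0.0546]
orientation: [[-1.0, 0.001, 0.0], [0.001, 1.0, 0.0], [-0.0, 0.0, -1.0]]
wrist_force: [-0.3, -0.6, -0.6]
opening: -0.0005
gripper_force: 1.4
```

Call:
carry_out --steps '[[[0, 0, 0.01, 0, 0, 0], [0, 0, 0.01, 0, 0, 0], [0, 0, 0, 0, 0, 0], [0, 0, 0, 0, 0, 0]]]'

```text
time: 6.68
tool_pos: [0.468, -0.0225, 0.052]
orientation: [[-1.0, 0.0, -0.0], [0.0, 1.0, -0.0], [0.0, -0.0, -1.0]]
wrist_force: [-2.1, -2.1, 2.4]
opening: -0.0005
gripper_force: 2.5
```

Call:
carry_out --steps '[[[0, 0, 0.01, 0, 0, 0], [0, 0, 0.01, 0, 0, 0], [0, 0, 0, 0, 0, 0], [0, 0, 0, 0, 0, 0], [0, 0, 0, 0, 0, 0]]]'

```text
time: 7.1
tool_pos: [0.468, -0.0226, 0.0509]
orientation: [[-1.0, 0.0, -0.001], [0.0, 1.0, -0.0], [0.001, -0.0, -1.0]]
wrist_force: [-9.1, -1.6, 16.6]
opening: -0.0001
gripper_force: 9.5
```

Call:
carry_out --steps '[[[0, 0, -0.1, 0, 0, 0], [0, 0, -0.15, 0, 0, 0], [0, 0, -0.05, 0, 0, 0], [0.03, -0.15, 0, 0, 0, 0], [0.03, -0.2, 0, 0, 0, 0], [0, -0.2, 0, 0, 0, 0], [0, 0, 0, 0, 0, 0], [0, 0, 0.05, 0, 0, 0], [0, 0, 0.05, 0, 0, 0], [0, 0, 0, 0, 0, 0], [0, 0, 0, 0, 0, 0]]]'

```text
time: 8.02
tool_pos: [0.4599, -0.0872, 0.0724]
orientation: [[-1.0, -0.0, -0.002], [-0.0, 1.0, 0.001], [0.002, 0.001, -1.0]]
wrist_force: [-1.3, -1.9, -2.0]
opening: -0.0
gripper_force: 0.0
```

```bash
python3 -c "
from h import *
go((.4617,-.0889,.05))
for c in ('top','side'):
    im=arm.read_camera(c); x,y=(320,200) if c=='top' else (220,190)
    cv2.imwrite(f'pics/{c}1.png',cv2.resize(im[y:y+120,x:x+160,::-1],None,fx=4,fy=4))"
```

```text
t 8.0167 pos [ 0.4599 -0.0872  0.0724] F [-1.3 -1.9 -2. ] units [-0.015 -0.014  0.186]
```

View pics/side1.png

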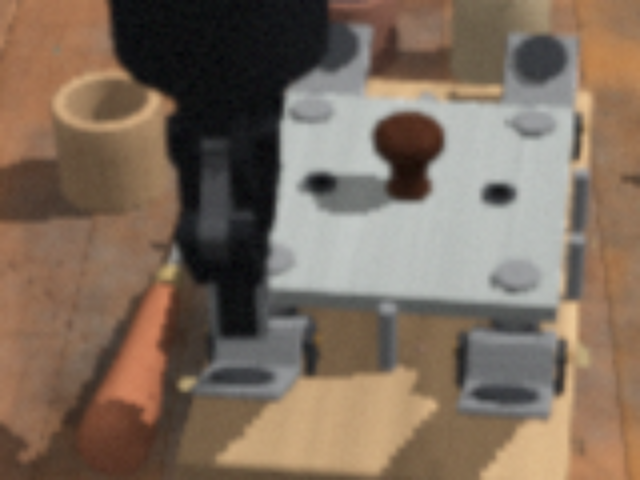

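The side view shows the fingertips (crop 242,335) straight above the near-right pad (242,378), clear of the awl; all four shims are still standing. Pressing down.

Call:
carry_out --steps '[[[-0.01, -0.014, 0.06, 0, 0, 0], [0, 0, 0.06, 0, 0, 0], [0, 0, 0.06, 0, 0, 0], [0, 0, 0.05, 0, 0, 0], [0, 0, 0.05, 0, 0, 0], [0, 0, 0.04, 0, 0, 0], [0, 0, 0, 0, 0, 0], [0, 0, 0, 0, 0, 0]]]'

```text
time: 8.78
tool_pos: [0.4612, -0.0893, 0.0343]
orientation: [[-1.0, 0.001, -0.002], [0.001, 1.0, 0.002], [0.002, 0.002, -1.0]]
wrist_force: [0.7, -0.9, -3.2]
opening: -0.0002
gripper_force: 0.1
```

Call:
carry_out --steps '[[[0, 0, 0.03, 0, 0, 0], [0, 0, 0.02, 0, 0, 0], [0, 0, 0.01, 0, 0, 0], [0, 0, 0.01, 0, 0, 0], [0, 0, 0, 0, 0, 0], [0, 0, 0, 0, 0, 0]]]'

```text
time: 9.28
tool_pos: [0.4614, -0.0891, 0.0267]
orientation: [[-1.0, 0.0, -0.002], [0.0, 1.0, 0.002], [0.002, 0.002, -1.0]]
wrist_force: [-4.0, 4.2, 6.3]
opening: 0.0002
gripper_force: 4.3
```

Call:
carry_out --steps '[[[0, 0, 0.015, 0, 0, 0], [0, 0, 0.01, 0, 0, 0], [0, 0, 0, 0, 0, 0], [0, 0, 0, 0, 0, 0], [0, 0, 0, 0, 0, 0]]]'

```text
time: 9.7
tool_pos: [0.4617, -0.0891, 0.026]
orientation: [[-1.0, -0.0, -0.002], [-0.0, 1.0, 0.002], [0.002, 0.002, -1.0]]
wrist_force: [-12.2, 7.8, 29.6]
opening: 0.0
gripper_force: 15.6
```

Call:
carry_out --steps '[[[0, 0, -0.06, 0, 0, 0], [0, 0, -0.14, 0, 0, 0], [0, 0, -0.15, 0, 0, 0], [0, 0, -0.13, 0, 0, 0], [-0.03, 0.16, 0, 0, 0, 0], [-0.02, 0.2, 0, 0, 0, 0], [0, 0.2, 0, 0, 0, 0], [0, 0, 0.05, 0, 0, 0], [0, 0, 0.05, 0, 0, 0], [0, 0, 0.05, 0, 0, 0], [0, 0, 0, 0, 0, 0], [0, 0, 0, 0, 0, 0]]]'

```text
time: 10.7
tool_pos: [0.4674, -0.0236, 0.0625]
orientation: [[-1.0, 0.002, -0.002], [0.002, 1.0, 0.0], [0.002, 0.0, -1.0]]
wrist_force: [0.6, -1.2, -2.7]
opening: -0.0001
gripper_force: 0.0
```

```bash
python3 -c "
from h import *
go((.4675,-.0216,.056))
im=arm.read_camera('side')
cv2.imwrite('pics/side2.png',cv2.resize(im[190:310,220:380,::-1],None,fx=4,fy=4))"
```

```text
t 10.7 pos [ 0.4674 -0.0236  0.0625] F [ 0.6 -1.2 -2.7] units [-0.001  0.016  0.054]
```

View pics/side2.png

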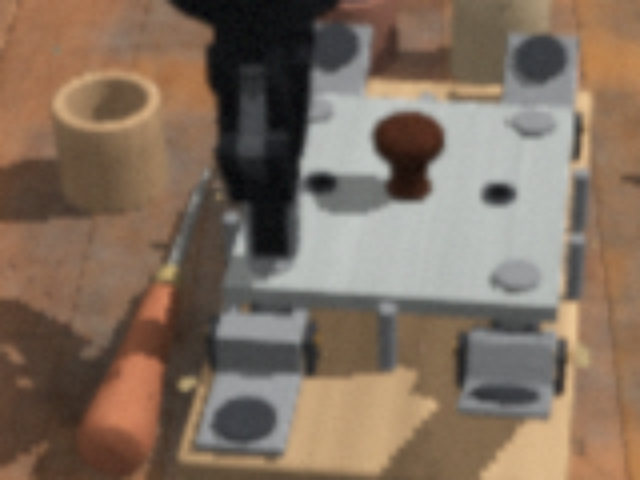

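The near-right shim now lies flat (pad at crop 243,418), the other three still stand, and the tips are just above the near-right button (270,262). Next is the firm press.

Call:
carry_out --steps '[[[0, 0.015, 0.04, 0, 0, 0], [0, 0, 0.015, 0, 0, 0], [0, 0, 0.01, 0, 0, 0], [0, 0, 0.01, 0, 0, 0], [0, 0, 0, 0, 0, 0], [0, 0, 0, 0, 0, 0], [0, 0, 0, 0, 0, 0]]]'

```text
time: 11.33
tool_pos: [0.4678, -0.0211, 0.0546]
orientation: [[-1.0, 0.0, -0.001], [0.0, 1.0, -0.0], [0.001, -0.0, -1.0]]
wrist_force: [-4.1, -2.2, 5.5]
opening: 0.0
gripper_force: 3.4
```

Call:
carry_out --steps '[[[0, 0, 0.008, 0, 0, 0], [0, 0, 0, 0, 0, 0], [0, 0, 0, 0, 0, 0], [0, 0, 0, 0, 0, 0]]]'

```text
time: 11.67
tool_pos: [0.4678, -0.0211, 0.0544]
orientation: [[-1.0, 0.0, -0.001], [0.0, 1.0, -0.0], [0.001, -0.0, -1.0]]
wrist_force: [-7.9, 0.1, 12.7]
opening: 0.0001
gripper_force: 7.6
```

Call:
carry_out --steps '[[[0, 0, 0, 0, 0, 0], [0, 0, -0.05, 0, 0, 0], [0, 0, -0.15, 0, 0, 0], [0, 0, -0.2, 0, 0, 0], [0, 0, -0.25, 0, 0, 0], [0, 0, -0.2, 0, 0, 0], [0, 0, -0.1, 0, 0, 0], [0, 0, 0, 0, 0, 0], [0, 0, 0, 0, 0, 0], [0, 0, 0, 0, 0, 0]]]'

```text
time: 12.5
tool_pos: [0.4672, -0.0207, 0.1659]
orientation: [[-1.0, 0.001, -0.002], [0.001, 1.0, 0.001], [0.002, 0.001, -1.0]]
wrist_force: [-1.1, -0.5, -2.1]
opening: 0.0004
gripper_force: 0.0
```

```bash
python3 -c "
from h import *
im=arm.read_camera('side')
cv2.imwrite('pics/side3.png',cv2.resize(im[190:310,220:380,::-1],None,fx=4,fy=4))"
```

```text
(no output)
```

View pics/side3.png

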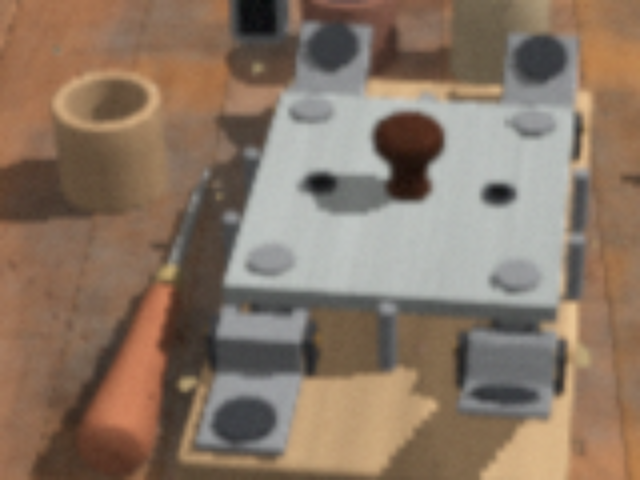

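The near-right shim is flat (243,418), the other three stand, the plate is level and the gripper is clear.

```bash
python3 -c "
from bench import arm
print(arm.hand_in())"
```

```text
the job is handed in; nothing more can be done
None
```

The job is handed in, with no verdict returned: the near-right corner rocked, its shim is now pressed flat with the other three still standing, and a second press of about 15 N found that corner solid; I did not test the two far corners.

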